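Cover the slide-staining dish and start the timer

ROBOT

A 7-joint arm with a two-finger parallel gripper is mounted at the origin on the work surface. World frame = base frame: x ahead of the robot, y to its left, z up, the work surface at z = 0. Lengths are in m, angles in degrees, forces in N, time in s.
With the tool pointing down it reaches from about 0.425 to 0.875 m from the base axis. Payload 4.7 kg.
Tool frame: the origin (TCP) lies midway between the tips of the shut fingers; the grasp point (between the pads) lies 19 mm behind it; z points along the fingers, y is the direction in which the jaws open and shut (so a half turn about z gives the same grasp; the last joint's range is limited). The gripper opens to 87 mm and grips with 3 to 60 N. Pads are 19 mm wide; open, the fingers measure 117 mm over their backs; the gripper's body (75 mm by 190 mm) begins 51 mm behind the grasp point.
Start: joints at [70.938, 18.392, -4.016, 83.108, 1.295, 78.541, -3.26], TCP at [0.221, -0.611, 0.223] pointing down, gripper open.
Joint ranges: [-163.93, 163.93], [-17.29, 119.83], [-79.2, 71.16], [3.27, 140.29], [-89.18, 269.18], [5.43, 117.66], [-154.24, 154.24]. Speed limits (degrees/s): [147.25, 147.25, 180, 180, 180, 180, 180].

INTERFACE

Orientations are given as [roll, pitch, yaw] about the fixed x, y, z axes, in that order (R = Rz(yaw) Ry(pitch) Rx(roll)).
In Python, from cell import env gives the robot as it stands.
- The arm moves only by the tool apply_moves, never from a script. Its argument "targets" is a list of rows, each a list of 2 entries, a list of its own where there are three numbers: the shift along the world's x, y, z in mm, then the turn, a rotation vector about the world's x, y, z in rad. A call has 1 to 8 rows; each row is the pose to reach, as a shift and turn from the pose commanded when the call began; what a row does not reach only later rows make up. A row lasts 1/10 s, in which the tool goes at most 50 mm and 8.59 degrees, less where a joint would pass 70% of its speed; a pose out of reach is approached as far as the arm can. A call with a gripper value outside its range is refused whole. "hand" is the finger opening in mm, from 0 to 87, set as the call begins (left out, the last holds). The fingers move at their own pace and stop on an object; "squeeze" is the grip in N (left out, the last holds). Time passes only in rows, so rows that repeat a pose let the fingers close. It gives the time, the measured TCP pose, the force and the opening at its end, in the units of the state.
- env.get_obs(): the state, without advancing time (a new reading comes with each control period).
- env.read_camera(name): name is "scene" or "side" or "wrist"; returns a dict with "image" (384x512x3 uint8, red, green, blue), "camera_matrix" (3x3 intrinsics, pixels), "camera_from_world" (4x4, takes a point from world to camera coordinates); the wrist camera has in their place "mount" (4x4, takes a point from camera to tool coordinates, whose origin is the TCP and whose axes are the flange's). Camera axes: x right, y down, z forward; pixel columns grow to the right and rows downward; lengths in m; the calibration is good to about 2 mm. The wrist camera is an equidistant fisheye: a pixel r from the principal point sees the ray r / f radians off the axis. A picture is of the moment at which its call begins: read the wrist's pose just before it. There is no depth.
- env.sign_off(): hands the job in, once; it reports no verdict.
Trained networks look in a picture, given as the dict that the camera call returned (one of the last four; its "shot" number tells which), for a name from the list of things; names that differ only in an ending like _2 or _b are one class to them, and where a whole thing is asked for, a point or a joint stands for the part that bears it (a point fixed in the world has none). Each returns a list of dicts, best first, with "conf" (0 to 1); they miss things now and then, are a little off and sometimes report something else, mostly with a low value. They report only what shows in the picture. A call takes as long as a camera call. They do not tell look-alikes from the thing itself.
- env.regions_of(picture, target): "region" (384x512 bool, what is visible of it) and "rect" ([left, top, right, bottom] in pixels, round what is visible of it).
The state is a dict: "time_s": time; "qpos": joint angles; "joint_velocities": joint speeds; "effort": joint torques, N m; "tool_pos": TCP position; "tool_rot": TCP orientation; "force": force on the tool from outside, world axes, zero at the start; "wrist_torque": the same for the moment, N m; "grip_width": finger opening in m.
Only numpy, scipy, OpenCV 4.12 (cv2) and the standard library are available. Lean on these libraries where they do the work, as an engineer would, in place of code of your own. Each camera call takes 0.05 s, during which the arm holds its last target. There are 200 camera calls.

TASK

Take the spatula off the open staining dish with the slides in it and lay it flat in the steel tray, then set the lid that fits on the dish, gently, so that it sits fully home and level. Once the dish is covered and the lid released, wind the timer's key clockwise until it stops. Do not drop the ceramic or push the dish along, and leave the other things on the bench where they are.

Things in the scene. Friction and masses are not known exactly. Their poses are not given: they have to be found in the camera images.
- dish: White round ceramic staining dish, open on top, with a low rack of glass slides inside (below 40 mm). Outer diameter 118 mm, height 70 mm, wall 6 mm (mouth 106 mm across). Origin: centre of its underside, z up. Loose, about 0.9 kg.
- lid: White round ceramic lid that fits the dish: plate 128 mm across (8 to 16 mm above the origin); under it a step 99 mm across, 8 mm deep, that drops into the mouth with 3.5 mm play all round; on top a bar handle 66 mm long (x), 14 mm thick (y), 16 to 46 mm above the origin. Origin: centre of the step's underside, z up; seated it is 62 mm above the dish's origin. About 0.3 kg.
- spatula: Double-ended lab spatula, 182 mm long, lying flat across the rim of the dish: black handle 100 mm long, 16 mm wide and 14 mm high in the middle, thin steel blade (3 mm) at either end. Origin: centre of its underside, x along its length, z up. 60 g, balanced at the middle.
- tray: Fixed shallow open steel tray, 230 mm long (its x) by 100 mm wide (its y), 20 mm high, walls and floor 5 mm. Origin: centre of its underside, z up.
- key_grip (a point): Middle of the flat steel wing of the key standing on the timer, on the key's vertical axis, 100 mm above the bench. Wing 56 mm long (point x), 9 mm thick (y), from 78 to 112 mm above the bench; the point turns with it. The timer is a fixed grey box 90 by 110 mm, 60 mm high, with a round white dial on one side and the key in the middle of its top.
- key (a joint): Angle of the timer's key in rad; grows as the key is wound clockwise seen from above; it starts at 0.3 to 0.9 and meets its stop at 3.2. Stiff (up to about 0.12 N m); it stays where it is left.
- small_lid: White ceramic lid of the same form but only 86 mm across, too small for the dish; handle 44 mm long, 46 mm high overall. Leave alone. Origin: centre of its underside.
- reagent_bottle: Brown glass bottle, 68 mm across, 165 mm high. Leave alone. Origin: centre of its underside.
- crock: White ceramic cup, 86 mm across, 90 mm high. Leave alone. Origin: centre of its underside.
- sample_jar: Closed white plastic jar, 72 mm across, 100 mm high. Leave alone. Origin: centre of its underside.
- small_jar: Empty small open white jar, 76 mm across, 70 mm high. Leave alone. Origin: centre of its underside.
- slide_box: Closed grey slide box, 87 by 72 mm, 34 mm high. Leave alone. Origin: centre of its underside.
Not all that is in view belongs to the job. There is more than one size of the spatula; the job needs the larger.

How it is judged:
By the outcome, as a careful person would: the job done as asked, in the order asked, and still so for the second after the job is handed in, with the robot touching nothing.
It also fails if it takes over 72 s, if anything falls off the work surface, if the arm or the gripper's body presses on something with over 40 N, if the wrist force passes 120 N, or if a joint passes its speed limit or range.

## Working session

There is one attempt and no reset: what is moved stays moved. The work goes in short steps, Python scripts to look and compute and a tool call to move; the robot and the scene stay as the last step left them, time stands still between calls to the robot, and variables do not carry over. Pictures are saved under pics/ and viewed, about 8 in all and at most 12, crops included, and the job is handed in when it is done.

Besides the shell and the picture viewer there is one more tool, called after "Request:" as name(argument=value, ...), one argument or row to a line, values as JSON. apply_moves: Moves the arm, as the interface text tells. Its arguments: {"type":"object","properties":{"targets":{"type":"array","items":{"type":"array"}},"hand":{"type":"number"},"squeeze":{"type":"number"}},"required":["targets"]}

```bash
ls; mkdir -p pics; python3 - <<'E'
from cell import env
import cv2,numpy as np
ims=[]
for n in ["scene","side"]:
    p=env.read_camera(n); cv2.imwrite(f"pics/{n}.png",p["image"][:,:,::-1]); ims.append(p["image"][:,:,::-1])
    np.savez(f"{n}.npz",K=p["camera_matrix"],T=p["camera_from_world"])
    for t in ["dish","lid","spatula","tray","key_grip","small_lid"]:
        print(n,t,[(np.round(r["rect"]).tolist(),round(r["conf"],2)) for r in env.regions_of(p,t)][:4])
    print(p["camera_matrix"],np.linalg.inv(p["camera_from_world"])[:3])
print(env.get_obs())
E
```

```text
pics
scene dish [([274.0, 203.0, 319.0, 250.0], 0.59)]
scene lid [([330.0, 170.0, 368.0, 197.0], 0.62)]
scene spatula [([269.0, 207.0, 328.0, 227.0], 0.85), ([322.0, 140.0, 347.0, 152.0], 0.68)]
scene tray [([217.0, 166.0, 267.0, 216.0], 0.74)]
scene key_grip [([159.0, 200.0, 178.0, 217.0], 0.68), ([285.0, 149.0, 308.0, 167.0], 0.26)]
scene small_lid [([282.0, 148.0, 305.0, 165.0], 0.65)]
[[382.09626846   0.         260.63909056]
 [  0.         382.09626846 186.44167585]
 [  0.           0.           1.        ]] [[ 0.2992195   0.62029282 -0.72505483  1.38419594]
 [ 0.95417911 -0.19200702  0.22951149 -0.25661313]
 [ 0.00314871 -0.76050649 -0.64932269  0.84414839]]
side dish [([184.0, 203.0, 221.0, 244.0], 0.71)]
side lid [([224.0, 274.0, 270.0, 313.0], 0.75)]
side spatula [([200.0, 194.0, 211.0, 237.0], 0.73), ([312.0, 300.0, 328.0, 345.0], 0.7)]
side tray [([241.0, 199.0, 313.0, 225.0], 0.64)]
side key_grip [([243.0, 139.0, 255.0, 154.0], 0.53)]
side small_lid [([295.0, 253.0, 320.0, 276.0], 0.83)]
[[462.35506573   0.         249.2996115 ]
 [  0.         462.35506573 197.67553407]
 
[... 183 characters left out ...]
1.22865561]]
{'time_s': 0.7, 'qpos': array([70.93746225, 18.39010711, -4.01579748, 83.10454468,  1.29502184,
       78.53986009, -3.26139764]), 'joint_velocities': array([ 0.00441525, -0.10884959,  0.03502152, -0.05584939, -0.02836336,
        0.0714866 ,  0.03149356]), 'effort': array([ 4.05368019e-04, -4.90948534e+01, -4.02940353e-01, -3.12708485e+01,
       -6.37147436e-02,  3.34395678e-02,  3.67199289e-05]), 'tool_pos': array([ 0.2209192 , -0.61136208,  0.22263348]), 'tool_rot': array([1.79989386e+02, 2.65567774e-03, 1.98695868e+01]), 'force': array([-1.05312268,  0.60873708, -0.49354573]), 'wrist_torque': array([-0.04294692,  0.01657185, -0.03403517]), 'grip_width': 0.08655043465282927}
```

View pics/scene.png

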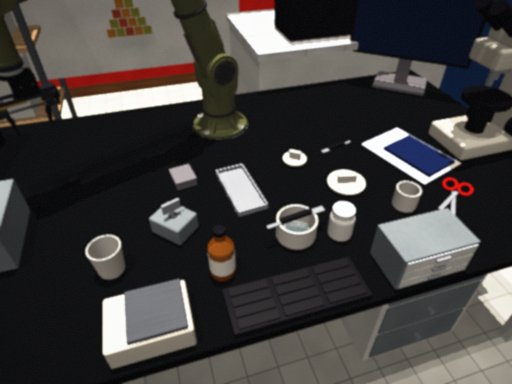

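View pics/side.png

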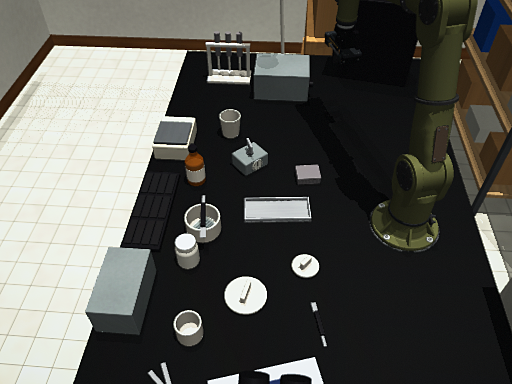

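```bash
cat > h.py <<'E'
from cell import env
import cv2,numpy as np
from scipy.optimize import minimize
def circ(r,z): a=np.linspace(0,2*np.pi,48,endpoint=False); return np.c_[r*np.cos(a),r*np.sin(a),0*a+z]
def box(l,w,z0,z1): return np.array([[sx*l/2,sy*w/2,z] for sx in(-1,1) for sy in(-1,1) for z in(z0,z1)])
M=dict(dish=[np.r_[circ(.059,0),circ(.059,.07)]], lid=[np.r_[circ(.064,.008),circ(.064,.016)],box(.066,.014,.016,.046)],
 small_lid=[circ(.043,.012),box(.044,.014,.016,.046)],
 tray=[box(.23,.1,0,.02)], spatula=[box(.1,.016,0,.014),box(.182,.012,0,.003)],
 reagent_bottle=[np.r_[circ(.034,0),circ(.034,.1)],circ(.015,.165)], sample_jar=[np.r_[circ(.036,0),circ(.036,.1)]],
 timer=[box(.09,.11,0,.06)],wing=[box(.056,.009,-.022,.012)])
def toworld(P,v,z):
    c,s=np.cos(v[2]),np.sin(v[2]); return P@np.array([[c,s,0],[-s,c,0],[0,0,1]])+[v[0],v[1],z]
def proj(pic,W):
    if "mount" in pic:
        C=(W-pic["tp"])@pic["tR"]; T=np.linalg.inv(pic["mount"]); C=C@T[:3,:3].T+T[:3,3]
        K=pic["camera_matrix"]; r=np.hypot(C[:,0],C[:,1])+1e-9; th=np.arctan2(r,C[:,2])
        return np.c_[K[0,0]*th*C[:,0]/r+K[0,2],K[1,1]*th*C[:,1]/r+K[1,2]]
    T=pic["camera_from_world"]; C=W@T[:3,:3].T+T[:3,3]; p=C@pic["camera_matrix"].T; return p[:,:2]/p[:,2:]
def mask(pic,name,v,z,S=4):
    m=np.zeros((384*S,512*S),np.uint8)
    for P in M[name]:
        p=proj(pic,toworld(P,v,z)); cv2.fillConvexPoly(m,cv2.convexHull(np.round((p+.5)*S*16).astype(np.int32)),1,shift=4)
    return m
def fit(pics,name,regs,v0,z,S=4):
    R=[cv2.resize(r.astype(np.uint8),None,fx=S,fy=S,interpolation=cv2.INTER_NEAREST) for r in regs]
    def cost(v):
        return sum(1-(m&r).sum()/max(1,(m|r).sum()) for m,r in ((mask(p,name,v,z,S),r) for p,r in zip(pics,R)))/len(R)
    best=None
    for y in (v0[2] if isinstance(v0[2],list) else [v0[2]]):
        x0=np.array([v0[0],v0[1],y]); o=minimize(cost,x0,method="Nelder-Mead",options=dict(initial_simplex=[x0,x0+[.02,0,0],x0+[0,.02,0],x0+[0,0,.3]],maxiter=120,xatol=2e-4,fatol=1e-4))
        if best is None or o.fun<best.fun: best=o
    return best.x,best.fun
def ray(pic,uv,z):
    if "mount" in pic:
        K=pic["camera_matrix"]; d=np.array([(uv[0]-K[0,2])/K[0,0],(uv[1]-K[1,2])/K[1,1]]); th=np.hypot(*d); c=np.r_[d/(th+1e-9)*np.sin(th),np.cos(th)]
        m=pic["mount"]; o=pic["tR"]@m[:3,3]+pic["tp"]; d=pic["tR"]@m[:3,:3]@c
    else:
        T=np.linalg.inv(pic["camera_from_world"]); o=T[:3,3]; d=T[:3,:3]@np.linalg.inv(pic["camera_matrix"])@np.r_[uv,1]
    return o+d*(z-o[2])/d[2]
def wrist():
    from scipy.spatial.transform import Rotation as Ro
    o=env.get_obs(); p=env.read_camera("wrist"); p["tp"]=o["tool_pos"]; p["tR"]=Ro.from_euler("xyz",o["tool_rot"],degrees=True).as_matrix(); return p
def rr(x,z): return np.r_[np.round(x[:2]*1000,1),np.round(np.degrees(x[2]),1)].tolist(),round(z,3)
E
python3 - <<'E'
from h import *
P=[env.read_camera(n) for n in("scene","side")]
ys=[0,.8,1.57,2.36]
for n,z,y in [("dish",0,0),("lid",0,ys),("spatula",.07,ys),("tray",0,ys),("reagent_bottle",0,0),("sample_jar",0,0),("small_lid",0,0)]:
    rs=[];ps=[]
    for p in P:
        g=env.regions_of(p,n)
        if g:
            r=g[0]["region"]; rs.append(r); ps.append(p); ij=np.argwhere(r).mean(0)
            c=ray(p,ij[::-1],z+.02)
    print(n,len(rs),rr(*fit(ps,n,rs,[c[0],c[1],y],z)),[rr(*fit([p],n,[r],[c[0],c[1],y],z)) for p,r in zip(ps,rs)] )
for p,n in zip(P,("scene","side")):
    u=[(168.5,208),(249,146)][n=="side"]; print("key",ray(p,u,.095)*1000)
# crops
a=cv2.resize(P[0]["image"][140:250,145:375],None,fx=3.4,fy=3.4,interpolation=3); b=cv2.resize(P[1]["image"][125:275,180:340],None,fx=2.6,fy=2.6,interpolation=3)
cv2.imwrite("pics/c1.png",a[:,:,::-1])
w=wrist(); cv2.imwrite("pics/w1.png",w["image"][:,:,::-1]); print(w["camera_matrix"],w["mount"])
E
```

```text
dish 2 ([679.8, 75.6, -0.6], np.float64(0.29)) [([676.4, 77.2, 20.2], np.float64(0.293)), ([680.6, 71.8, 13.8], np.float64(0.282))]
lid 2 ([514.8, 324.9, 57.2], np.float64(0.094)) [([513.3, 321.5, 52.8], np.float64(0.141)), ([514.7, 325.2, 156.8], np.float64(0.04))]
spatula 2 ([310.7, 399.4, 102.4], np.float64(0.8)) [([306.7, 435.0, 0.0], np.float64(1.0)), ([310.7, 399.4, 102.4], np.float64(0.601))]
tray 2 ([438.0, -28.7, 5.2], np.float64(0.043)) [([437.9, -29.6, 5.3], np.float64(0.029)), ([437.6, -26.5, 184.3], np.float64(0.033))]
reagent_bottle 2 ([743.8, -162.3, 5.9], np.float64(0.135)) [([743.6, -162.4, 17.4], np.float64(0.114)), ([744.0, -162.0, 13.0], np.float64(0.154))]
sample_jar 2 ([711.7, 200.9, 11.6], np.float64(0.127)) [([711.4, 200.7, 12.9], np.float64(0.074)), ([711.4, 202.9, -12.0], np.float64(0.175))]
small_lid 2 ([337.5, 204.3, 34.2], np.float64(0.088)) [([338.4, 202.1, 45.7], np.float64(0.09)), ([336.7, 205.6, 8.0], np.float64(0.052))]
key [ 560.21750846 -268.95155536   95.        ]
key [ 551.90133763 -254.85465898   95.        ]
[[297.31863964   0.         256.88637363]
 [  0.         297.31863964 189.91206152]
 [  0.           0.           1.        ]] [[ 6.21439908e-04 -9.66350605e-01 -2.57227762e-01  7.01260858e-02]
 [ 9.99999446e-01  3.81914891e-04  9.81137788e-04  1.05369061e-03]
 [-8.49883982e-04 -2.57228230e-01  9.66350307e-01 -1.61931606e-01]
 [ 0.00000000e+00  0.00000000e+00  0.00000000e+00  1.00000000e+00]]
```

View pics/c1.png

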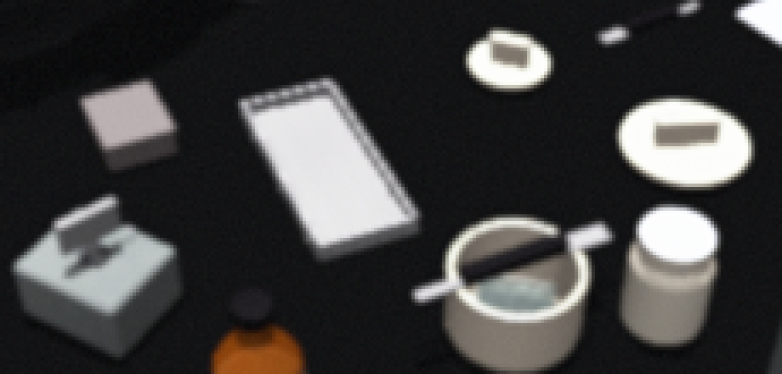

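```bash
python3 - <<'E'
from h import *
P=[env.read_camera(n) for n in("scene","side")]
d=[max(env.regions_of(p,"dish"),key=lambda r:r["conf"])["region"] for p in P]
d=[cv2.morphologyEx(r.astype(np.uint8),cv2.MORPH_CLOSE,np.ones((5,5))) for r in d]
H=[]
for r in d:
    m=np.zeros_like(r); cv2.fillConvexPoly(m,cv2.convexHull(np.argwhere(r)[:,::-1].astype(np.int32)),1); H.append(m)
print("dish",rr(*fit(P,"dish",H,[.68,.075,0],0)),[rr(*fit([p],"dish",[h],[.68,.075,0],0)) for p,h in zip(P,H)])
for p,a,b in [(P[0],(267,227),(324.4,208.5)),(P[1],(203,236),(205,195))]: print(ray(p,a,.0715)*1000,ray(p,b,.0715)*1000)
rs=[]
for p,x in zip(P,((297,217),(205,216))):
    rs.append(min(env.regions_of(p,"spatula"),key=lambda r:abs(np.argwhere(r["region"]).mean(0)[::-1]-x).sum())["region"])
print("spat",rr(*fit(P,"spatula",rs,[.67,.08,[1.2,1.57,1.9]],.07)),[rr(*fit([p],"spatula",[r],[.67,.08,[1.2,1.57,1.9]],.07)) for p,r in zip(P,rs)])
ks=[[r["region"] for r in env.regions_of(p,"key_grip")][0] for p in P]
for p,k in zip(P,ks): print(k.sum(),ray(p,np.argwhere(k).mean(0)[::-1],.095)*1000, rr(*fit([p],"wing",[k],[.55,-.26,[0,.8,1.6,2.4]],.1)))
print("wing",rr(*fit(P,"wing",ks,[.55,-.26,[0,.8,1.6,2.4]],.1)))
print(env.get_obs()["time_s"])
E
```

```text
Traceback (most recent call last):
ValueError: max() iterable argument is empty
```

Request:
apply_moves(
  targets=[
    [[0,40,20],[0,0,0]],
    [[30,80,30],[0,0,0]],
    [[60,115,30],[0,0,0]],
    [[85,155,30],[0,0,0]],
    [[110,195,30],[0,0,0]],
    [[140,230,30],[0,0,0]],
    [[165,270,30],[0,0,0]],
    [[190,310,30],[0,0,0]],
  ],
)

```text
time_s: 2.5
tool_pos: [0.4118, -0.2997, 0.2529]
tool_rot: [179.9, -0.0, 19.9]
force: [1.4, -0.2, -0.7]
grip_width: 0.0867
```

Request:
apply_moves(
  targets=[
    [[25,40,5],[0,0,0]],
    [[50,80,5],[0,0,0]],
    [[75,120,5],[0,0,0]],
    [[100,160,5],[0,0,0]],
    [[125,200,5],[0,0,0]],
    [[150,240,5],[0,0,0]],
    [[175,280,5],[0,0,0]],
    [[200,320,5],[0,0,0]],
  ],
)

```text
time_s: 3.3
tool_pos: [0.6118, 0.0201, 0.2579]
tool_rot: [180.0, -0.0, 19.8]
force: [-0.7, -1.1, 0.7]
grip_width: 0.087
```

```bash
python3 - <<'E'
from h import *
p=wrist(); cv2.imwrite("pics/w2.png",p["image"][:,:,::-1]); print(p["tp"])
for n,z,c in [("dish",0,[.68,.075,0]),("spatula",.07,[.67,.08,[1,1.57,2.1]]),("lid",0,[.515,.325,[0,.8,1.6,2.4]]),("tray",0,[.438,-.03,.09]),("key_grip",.1,[.555,-.26,[0,.8,1.6,2.4]])]:
    for g in env.regions_of(p,n)[:2]:
        r=g["region"].astype(np.uint8)
        if n=="dish":
            m=np.zeros_like(r); cv2.fillConvexPoly(m,cv2.convexHull(np.argwhere(r)[:,::-1].astype(np.int32)),1); r=m
        print(n,round(g["conf"],2),g["rect"],rr(*fit([p],"wing" if n=="key_grip" else n,[r],c,z)))
E
```

```text
[0.61177898 0.02009218 0.25788958]
dish 0.58 [184.5, 52.3, 288.2, 152.4] ([680.7, 72.5, 3.7], np.float64(0.02))
spatula 0.6 [159.3, 83.2, 312.3, 124.9] ([678.2, 71.2, 98.3], np.float64(0.161))
lid 0.83 [29.2, 123.7, 93.9, 201.3] ([515.4, 321.4, 3.5], np.float64(0.023))
tray 0.88 [209.4, 201.2, 298.1, 300.2] ([437.7, -30.5, 5.6], np.float64(0.491))
tray 0.34 [158.6, 84.5, 311.4, 122.7] ([438.0, -30.0, 5.2], np.float64(1.0))
```

View pics/w2.png

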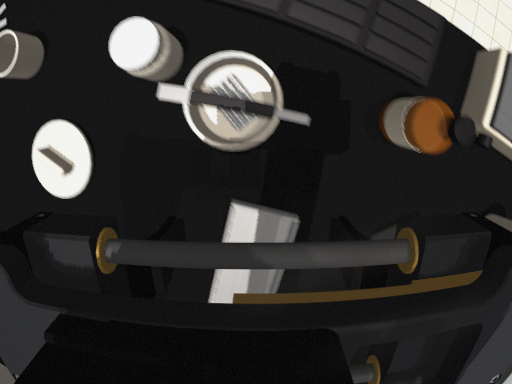

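Request:
apply_moves(
  targets=[
    [[10,7,0],[0,0,0.14]],
    [[20,14,0],[0,0,0.28]],
    [[30,21,0],[0,0,0.42]],
    [[40,28,0],[0,0,0.56]],
    [[50,35,0],[0,0,0.7]],
    [[60,42,0],[0,0,0.84]],
    [[66,49,0],[0,0,0.98]],
    [[66,51,0],[0,0,1.12]],
  ],
  hand=45,
)

```text
time_s: 4.4
tool_pos: [0.6772, 0.0679, 0.2575]
tool_rot: [180.0, 0.0, 84.2]
force: [-0.4, 0.5, 0.4]
grip_width: 0.0457
```

Request:
apply_moves(
  targets=[
    [[0,0,-30],[0,0,0.13]],
    [[0,0,-60],[0,0,0.25]],
    [[0,0,-90],[0,0,0.25]],
    [[0,0,-110],[0,0,0.25]],
    [[0,0,-110],[0,0,0.25]],
  ],
)

```text
time_s: 4.9
tool_pos: [0.6748, 0.0661, 0.1441]
tool_rot: [-179.6, 0.1, 98.2]
force: [-0.7, -0.0, -0.4]
grip_width: 0.0451
```

```bash
python3 - <<'E'
from h import *
p=wrist(); cv2.imwrite("pics/w3.png",p["image"][:,:,::-1]); o=env.get_obs(); print(p["tp"],o["tool_rot"],o["qpos"],o["grip_width"],o["force"])
for g in env.regions_of(p,"spatula")[:2]: print(g["conf"],g["rect"],rr(*fit([p],"spatula",[g["region"]],[.678,.071,1.7],.07)))
E
```

```text
[0.67477263 0.06605011 0.14409406] [-1.79841549e+02  7.84413720e-02  9.82020244e+01] [ 25.23466411  31.9890577  -47.11299245  82.55046944  23.65222133
  75.84258526 -15.14918583] 0.04501557614105002 [-0.73995149 -0.01480655  1.67294672]
0.67 [247.6, 76.3, 276.9, 283.1] ([676.8, 72.0, 97.9], np.float64(0.223))
```

View pics/w3.png

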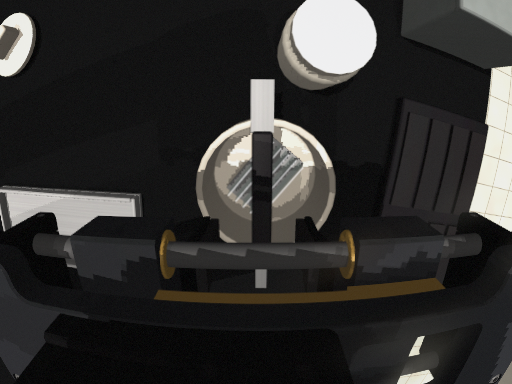

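Request:
apply_moves(
  targets=[
    [[0,0,-20],[0,0,0]],
    [[0,0,-40],[0,0,0]],
    [[0,0,-58],[0,0,0]],
    [[0,0,-58],[0,0,0]],
    [[0,0,-58],[0,0,0]],
  ],
)

```text
time_s: 5.5
tool_pos: [0.6774, 0.0695, 0.0904]
tool_rot: [180.0, 0.0, 98.3]
force: [0.8, -0.5, 1.0]
grip_width: 0.0449
```

Request:
apply_moves(
  targets=[
    [[0,1,-10],[0,0,0]],
    [[0,2,-18],[0,0,0]],
    [[0,2,-19],[0,0,0]],
    [[0,2,-19],[0,0,0]],
    [[0,2,-19],[0,0,0]],
  ],
)

```text
time_s: 6.0
tool_pos: [0.6771, 0.0717, 0.0708]
tool_rot: [180.0, 0.0, 98.4]
force: [0.1, 0.0, -0.5]
grip_width: 0.045
```

Request:
apply_moves(
  targets=[
    [[0,0,0],[0,0,0]],
    [[0,0,0],[0,0,0]],
    [[0,0,0],[0,0,0]],
    [[0,0,0],[0,0,0]],
    [[0,0,0],[0,0,0]],
    [[0,0,0],[0,0,0]],
  ],
  hand=5,
  squeeze=15,
)

```text
time_s: 6.6
tool_pos: [0.6769, 0.0716, 0.0707]
tool_rot: [180.0, 0.0, 98.4]
force: [0.3, -0.2, 0.1]
grip_width: 0.0158
```

Request:
apply_moves(
  targets=[
    [[0,0,15],[0,0,0]],
    [[0,0,40],[0,0,0]],
    [[0,0,70],[0,0,0]],
    [[-15,-5,90],[0,0,0.13]],
    [[-35,-15,90],[0,0,0.26]],
    [[-55,-25,90],[0,0,0.4]],
    [[-80,-35,90],[0,0,0.54]],
    [[-105,-45,90],[0,0,0.68]],
  ],
)

```text
time_s: 7.4
tool_pos: [0.5712, 0.0266, 0.1615]
tool_rot: [180.0, 0.0, 137.7]
force: [0.4, -0.1, 0.4]
grip_width: 0.016
```

Request:
apply_moves(
  targets=[
    [[-20,-10,0],[0,0,0.14]],
    [[-40,-20,0],[0,0,0.28]],
    [[-60,-30,0],[0,0,0.42]],
    [[-80,-40,0],[0,0,0.56]],
    [[-100,-50,0],[0,0,0.7]],
    [[-120,-55,0],[0,0,0.84]],
    [[-125,-56,0],[0,0,0.84]],
    [[-125,-56,0],[0,0,0.84]],
  ],
)

```text
time_s: 8.2
tool_pos: [0.4459, -0.0304, 0.1609]
tool_rot: [-179.7, -0.1, -174.6]
force: [-0.2, 0.2, -0.2]
grip_width: 0.016
```

```bash
python3 - <<'E'
from h import *
p=wrist(); s=env.read_camera("scene"); cv2.imwrite("pics/w4.png",np.hstack([p["image"],cv2.resize(s["image"][110:260,190:340],(384,384))])[:,:,::-1][:, :]); o=env.get_obs(); print(p["tp"],o["tool_rot"],o["qpos"],o["grip_width"],o["force"])
for q in (p,s):
  for g in env.regions_of(q,"tray")[:1]: print(g["conf"],g["rect"],rr(*fit([q],"tray",[g["region"]],[.438,-.03,.09],0)))
E
python3 -c "
import cv2;i=cv2.imread('pics/w4.png');cv2.imwrite('pics/w4.png',cv2.resize(i,(800,343)))"
```

```text
[ 0.44590116 -0.03036664  0.16089925] [-1.79850995e+02  4.30411363e-02 -1.74621425e+02] [ 77.70259838  -6.17327705 -72.45637203 113.21307341  -6.16974575
  68.69685718 102.96264356] 0.01573223631920409 [ 0.05810225  0.39078642 -0.5441314 ]
0.72 [210.4, 60.1, 309.6, 233.2] ([436.0, -30.1, 5.7], np.float64(0.473))
0.65 [216.5, 164.4, 265.5, 215.1] ([439.3, -29.8, 5.7], np.float64(0.037))
```

View pics/w4.png

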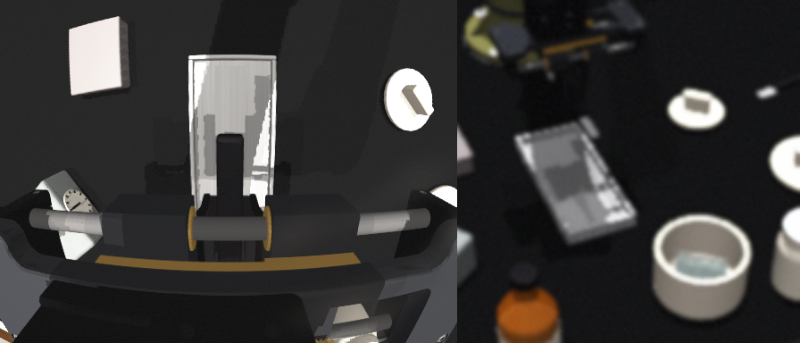

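Request:
apply_moves(
  targets=[
    [[0,0,-30],[0,0,0]],
    [[0,0,-60],[0,0,0]],
    [[0,0,-90],[0,0,0]],
    [[0,0,-115],[0,0,0]],
    [[0,0,-135],[0,0,0]],
    [[0,0,-145],[0,0,0]],
    [[0,0,-150],[0,0,0]],
    [[0,0,-150],[0,0,0]],
  ],
)

```text
time_s: 9.2
tool_pos: [0.4473, -0.0287, 0.0106]
tool_rot: [179.9, 0.0, -174.5]
force: [-0.2, -0.1, 0.2]
grip_width: 0.0158
```

Request:
apply_moves(
  targets=[
    [[0,0,-1],[0,0,0]],
    [[0,0,-2],[0,0,0]],
    [[0,0,-3],[0,0,0]],
    [[0,0,-3],[0,0,0]],
  ],
)

```text
time_s: 9.6
tool_pos: [0.4471, -0.0297, 0.0079]
tool_rot: [-180.0, 0.0, -174.6]
force: [0.2, -0.3, -0.9]
grip_width: 0.0159
```

Request:
apply_moves(
  targets=[
    [[0,0,-1],[0,0,0]],
    [[0,0,-2],[0,0,0]],
    [[0,0,-2],[0,0,0]],
    [[0,0,-2],[0,0,0]],
  ],
)

```text
time_s: 10.0
tool_pos: [0.4469, -0.0293, 0.0056]
tool_rot: [180.0, -0.0, -174.5]
force: [-0.5, 0.9, -0.7]
grip_width: 0.016
```

Request:
apply_moves(
  targets=[
    [[0,0,0],[0,0,0]],
    [[0,0,0],[0,0,0]],
    [[0,0,0],[0,0,0]],
    [[0,0,0],[0,0,0]],
    [[0,0,30],[0,0,0]],
    [[0,0,70],[0,0,0]],
    [[0,0,120],[0,0,0]],
    [[0,0,150],[0,0,0]],
  ],
  hand=36,
)

```text
time_s: 10.8
tool_pos: [0.4483, -0.0283, 0.1579]
tool_rot: [180.0, 0.1, -174.4]
force: [0.5, -2.2, -0.4]
grip_width: 0.0357
```

```bash
python3 - <<'E'
from h import *
p=wrist(); s=env.read_camera("side"); o=env.get_obs(); print(p["tp"],o["tool_rot"],o["grip_width"])
for q,n in ((p,"wrist"),(s,"side")):
  for g in env.regions_of(q,"spatula")[:2]: print(n,g["conf"],g["rect"],rr(*fit([q],"spatula",[g["region"]],[.445,-.03,.09],.005)))
cv2.imwrite("pics/w5.png",np.hstack([p["image"],cv2.resize(s["image"][180:240,230:330],None,fx=2.8,fy=2.8)] if 0 else [p["image"][:, 100:420],cv2.resize(s["image"][170:240,230:330],(480,384))])[:,:,::-1])
E
```

```text
[ 0.44830367 -0.02828091  0.15785355] [-179.46337799    0.34167377 -174.58424117] 0.03582406637710289
wrist 0.65 [248.1, 87.8, 265.9, 238.7] ([442.6, -31.7, 5.3], np.float64(0.181))
side 0.62 [248.6, 204.0, 303.3, 211.5] ([445.9, -26.4, 6.8], np.float64(0.24))
side 0.52 [315.0, 301.5, 325.2, 342.6] ([445.0, -30.0, 5.2], np.float64(1.0))
```

View pics/w5.png

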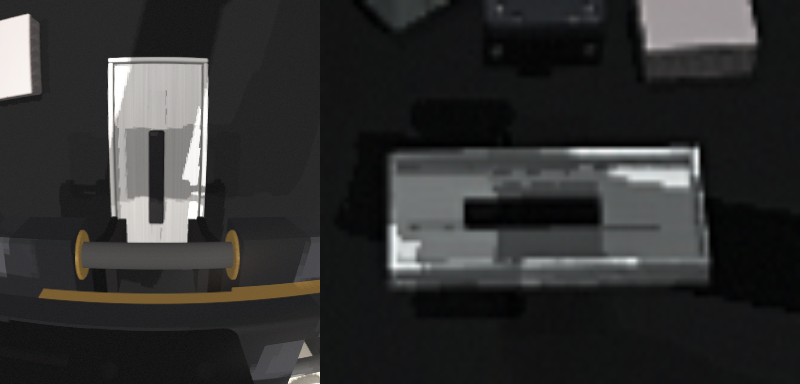

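Request:
apply_moves(
  targets=[
    [[0,10,15],[0,0,-0.12]],
    [[0,20,30],[0,0,-0.24]],
    [[5,40,40],[0,0,-0.37]],
    [[5,60,40],[0,0,-0.5]],
    [[10,80,40],[0,0,-0.63]],
    [[15,100,40],[0,0,-0.76]],
    [[20,120,40],[0,0,-0.89]],
    [[25,140,40],[0,0,-1.02]],
  ],
  hand=50,
)

```text
time_s: 11.8
tool_pos: [0.4684, 0.1016, 0.1943]
tool_rot: [-179.9, -0.2, 132.0]
force: [-0.4, 0.0, 0.8]
grip_width: 0.05
```

Request:
apply_moves(
  targets=[
    [[0,15,0],[0,0,-0.13]],
    [[5,30,0],[0,0,-0.26]],
    [[5,50,0],[0,0,-0.39]],
    [[10,70,0],[0,0,-0.52]],
    [[15,90,0],[0,0,-0.65]],
    [[17,110,0],[0,0,-0.78]],
    [[17,134,0],[0,0,-0.91]],
    [[17,134,0],[0,0,-0.96]],
  ],
)

```text
time_s: 12.6
tool_pos: [0.4838, 0.2398, 0.1936]
tool_rot: [-179.6, -0.1, 77.4]
force: [0.4, 0.4, 1.0]
grip_width: 0.05
```

Request:
apply_moves(
  targets=[
    [[0,0,-20],[0,0,0]],
    [[0,0,-40],[0,0,0]],
    [[0,0,-40],[0,0,0]],
    [[0,0,-40],[0,0,0]],
  ],
)

```text
time_s: 13.0
tool_pos: [0.4852, 0.2357, 0.1547]
tool_rot: [-179.7, 0.0, 77.3]
force: [0.9, -0.2, -0.8]
grip_width: 0.0499
```

```bash
python3 - <<'E'
from h import *
p=wrist(); o=env.get_obs(); print(p["tp"],o["tool_rot"],o["grip_width"],o["qpos"])
for g in env.regions_of(p,"lid")[:2]:
  print(g["conf"],g["rect"],rr(*fit([p],"lid",[g["region"]],[.515,.322,[.9,1.25,1.6]],0)))
cv2.imwrite("pics/w6.png",p["image"][:,:,::-1])
E
```

```text
[0.48516284 0.23569711 0.15467539] [-1.79841725e+02 -4.19075873e-02  7.72816395e+01] 0.05004423906382858 [ 27.75996582  17.94702758 -65.145825   102.08412262  17.03931657
  71.04284694 -54.70343784]
0.6 [203.2, 33.7, 329.0, 156.6] ([514.7, 322.0, 81.2], np.float64(0.021))
```

View pics/w6.png

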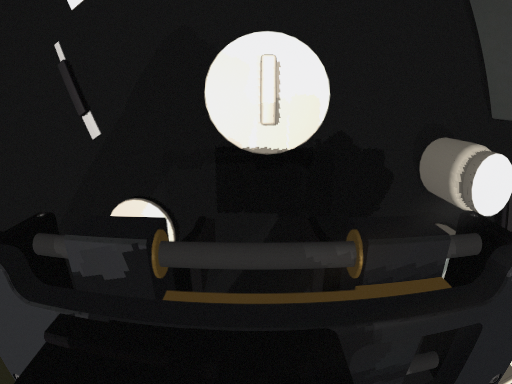

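```bash
python3 - <<'E'
from h import *
p=wrist()
g=cv2.cvtColor(p["image"],cv2.COLOR_RGB2GRAY)
a=ray(p,(268.5,55),.046);b=ray(p,(268.5,122),.046);print(a,b,np.degrees(np.arctan2(*(a-b)[1::-1])),(a+b)/2, np.hypot(*(a-b)[:2]))
for v in (72,77,81): print(v,proj(p,toworld(box(.066,.014,.016,.046),[.5147,.322,np.radians(v)],0)).round(1).tolist())
E
```

```text
[0.52403248 0.35315592 0.046     ] [0.51046175 0.29257939 0.046     ] 77.37273733972562 [0.51724711 0.32286765 0.046     ] 0.0620780256017251
72 [[269.0, 124.9], [270.2, 126.2], [255.2, 123.6], [254.9, 124.8], [275.1, 60.9], [277.1, 55.4], [261.2, 59.5], [261.7, 53.8]]
77 [[271.8, 124.5], [273.4, 125.7], [258.0, 124.3], [258.0, 125.6], [272.3, 60.2], [273.9, 54.5], [258.3, 60.0], [258.4, 54.3]]
81 [[274.1, 123.9], [275.9, 125.2], [260.3, 124.7], [260.6, 126.1], [270.0, 59.7], [271.4, 54.1], [256.0, 60.5], [255.9, 54.9]]
```

Request:
apply_moves(
  targets=[
    [[12,35,0],[0,0,0]],
    [[24,65,-20],[0,0,0]],
    [[31,86,-50],[0,0,0]],
    [[31,86,-80],[0,0,0]],
    [[31,86,-95],[0,0,0]],
    [[31,86,-95],[0,0,0]],
    [[31,86,-95],[0,0,0]],
  ],
)

```text
time_s: 13.85
tool_pos: [0.5181, 0.3213, 0.0625]
tool_rot: [180.0, -0.1, 77.2]
force: [-0.6, -1.1, 1.0]
grip_width: 0.0499
```

Request:
apply_moves(
  targets=[
    [[-1,0,-15],[0,0,0]],
    [[-2,1,-30],[0,0,0]],
    [[-2,1,-38],[0,0,0]],
    [[-2,1,-41],[0,0,0]],
    [[-2,1,-41],[0,0,0]],
    [[-2,1,-41],[0,0,0]],
  ],
)

```text
time_s: 14.45
tool_pos: [0.5155, 0.3228, 0.0206]
tool_rot: [-180.0, -0.0, 77.2]
force: [0.0, 0.2, 0.2]
grip_width: 0.0498
```

Request:
apply_moves(
  targets=[
    [[0,0,0],[0,0,0]],
    [[0,0,0],[0,0,0]],
    [[0,0,0],[0,0,0]],
    [[0,0,0],[0,0,0]],
    [[0,0,0],[0,0,0]],
    [[0,0,0],[0,0,0]],
    [[0,0,0],[0,0,0]],
  ],
  hand=4,
  squeeze=35,
)

```text
time_s: 15.15
tool_pos: [0.5151, 0.3226, 0.0204]
tool_rot: [-180.0, -0.0, 77.2]
force: [-0.5, 0.2, 1.4]
grip_width: 0.0135
```

Request:
apply_moves(
  targets=[
    [[0,0,10],[0,0,0]],
    [[0,0,35],[0,0,0]],
    [[0,0,70],[0,0,0]],
    [[0,0,110],[0,0,0]],
    [[5,-10,145],[0,0,0]],
    [[15,-35,160],[0,0,0]],
    [[30,-75,170],[0,0,0]],
    [[45,-115,170],[0,0,0]],
  ],
)

```text
time_s: 15.95
tool_pos: [0.5611, 0.2075, 0.1927]
tool_rot: [179.8, -0.1, 77.4]
force: [0.6, -0.0, -2.6]
grip_width: 0.0138
```

Request:
apply_moves(
  targets=[
    [[15,-40,0],[0,0,0]],
    [[30,-80,0],[0,0,0]],
    [[45,-120,0],[0,0,0]],
    [[60,-160,0],[0,0,0]],
    [[75,-195,0],[0,0,0]],
    [[87,-225,0],[0,0,0]],
    [[92,-240,0],[0,0,0]],
    [[92,-240,0],[0,0,0]],
  ],
)

```text
time_s: 16.75
tool_pos: [0.6525, -0.0356, 0.1898]
tool_rot: [-179.9, 0.0, 77.0]
force: [1.0, -0.8, -2.1]
grip_width: 0.0134
```

Request:
apply_moves(
  targets=[
    [[0,0,0],[0,0,0]],
    [[0,0,0],[0,0,0]],
    [[0,0,0],[0,0,0]],
  ],
)

```text
time_s: 17.05
tool_pos: [0.6518, -0.0298, 0.1907]
tool_rot: [-180.0, -0.0, 77.5]
force: [-0.4, -0.4, -2.5]
grip_width: 0.0139
```

```bash
python3 - <<'E'
from h import *
p=wrist(); o=env.get_obs(); print(p["tp"],o["tool_rot"],o["grip_width"],o["force"])
P=[p,env.read_camera("scene"),env.read_camera("side")]
for q in P:
  for g in env.regions_of(q,"dish")[:1]:
    print(g["conf"],g["rect"],rr(*fit([q],"dish",[g["region"]],[.68,.073,0],0)))
  for g in env.regions_of(q,"lid")[:1]:
    z=p["tp"][2]-.0205; print("lid",g["conf"],g["rect"],rr(*fit([q],"lid",[g["region"]],[p["tp"][0],p["tp"][1],1.35],z)))
cv2.imwrite("pics/w7.png",p["image"][:,:,::-1])
E
```

```text
[ 0.65179586 -0.02978969  0.19074753] [-1.79976563e+02 -2.72101432e-02  7.74100676e+01] 0.013975458258074797 [ 0.21207543  0.51426384 -2.18928421]
0.62 [199.5, 15.5, 324.5, 128.5] ([680.6, 73.2, 2.0], np.float64(0.067))
lid 0.93 [155.1, 121.6, 359.2, 291.6] ([652.0, -30.4, 62.9], np.float64(0.461))
0.78 [276.2, 203.1, 316.7, 250.3] ([680.2, 74.1, 9.9], np.float64(0.04))
lid 0.71 [237.1, 177.6, 284.5, 209.6] ([654.0, -30.6, 86.2], np.float64(0.383))
0.57 [185.0, 204.8, 219.0, 244.9] ([681.1, 73.6, 2.0], np.float64(0.098))
lid 0.96 [189.5, 159.0, 237.4, 182.1] ([651.3, -28.6, 68.0], np.float64(0.197))
```

View pics/w7.png

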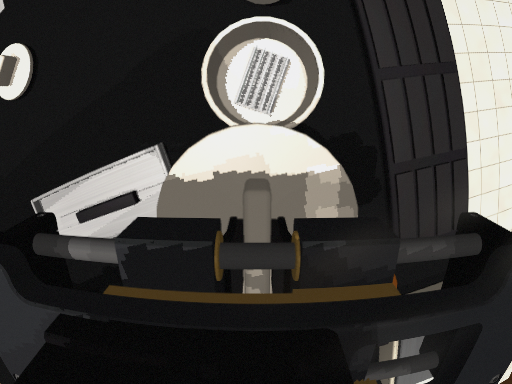

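```bash
python3 - <<'E'
from h import *
import h
p=wrist(); z=p["tp"][2]-.0204
g=env.regions_of(p,"lid")[0]["region"].copy().astype(np.uint8)
m=np.zeros_like(g); cv2.fillConvexPoly(m,cv2.convexHull(np.argwhere(g)[:,::-1].astype(np.int32)),1); m[212:]=0
om=h.mask
def mk(pic,n,v,z,S=4):
    r=om(pic,n,v,z,S); r[212*S:]=0; return r
h.mask=mk
h.M["lid"]=h.M["lid"][:1]
for i in range(2):
    print(p["tp"], rr(*fit([p],"lid",[m],[p["tp"][0],p["tp"][1],1.35],z)))
    print(env.regions_of(p,"lid")[0]["rect"], proj(p,toworld(h.circ(.064,.016),[*p["tp"][:2],0],z))[:].min(0))
E
```

```text
[ 0.65229103 -0.0325261   0.19032777] ([652.6, -33.3, 80.9], np.float64(0.011))
[154.0, 121.8, 357.5, 293.7] [153.51639164 121.73650541]
[ 0.65229103 -0.0325261   0.19032777] ([652.6, -33.3, 80.9], np.float64(0.011))
[154.0, 121.8, 357.5, 293.7] [153.51639164 121.73650541]
```

Request:
apply_moves(
  targets=[
    [[8,30,0],[0,0,0]],
    [[16,60,0],[0,0,0]],
    [[23,85,0],[0,0,0]],
    [[28,105,-10],[0,0,0]],
    [[28,105,-40],[0,0,0]],
    [[28,105,-65],[0,0,0]],
    [[28,105,-80],[0,0,0]],
    [[28,105,-85],[0,0,0]],
  ],
)

```text
time_s: 18.5
tool_pos: [0.6793, 0.0718, 0.1033]
tool_rot: [-179.8, 0.0, 77.2]
force: [-0.6, 0.1, -2.2]
grip_width: 0.0136
```

Request:
apply_moves(
  targets=[
    [[0,0,0],[0,0,0]],
    [[0,0,0],[0,0,0]],
    [[0,0,0],[0,0,0]],
    [[0,0,0],[0,0,0]],
  ],
)

```text
time_s: 18.9
tool_pos: [0.6809, 0.0726, 0.1066]
tool_rot: [179.9, -0.0, 77.2]
force: [-0.1, 0.2, -3.3]
grip_width: 0.0137
```

```bash
python3 - <<'E'
from h import *
o=env.get_obs(); print(o["tool_pos"],o["force"],o["grip_width"])
for n in("scene","side"):
  q=env.read_camera(n)
  for t,v in(("dish",[.68,.073,0]),):
    for g in env.regions_of(q,t)[:1]: print(n,t,g["conf"],rr(*fit([q],t,[g["region"]],v,0)))
print(env.get_obs()["tool_pos"])
E
```

```text
[0.6809204  0.07257489 0.10655481] [-0.06307334  0.19344512 -3.31846003] 0.013712022137542444
scene dish 0.68 ([679.3, 74.2, 11.2], np.float64(0.543))
side dish 0.93 ([680.9, 74.9, 6.6], np.float64(0.583))
[0.68042404 0.07247351 0.105658  ]
```

Request:
apply_moves(
  targets=[
    [[0,1,-4],[0,0,0]],
    [[0,1,-8],[0,0,0]],
    [[0,1,-11],[0,0,0]],
    [[0,1,-13],[0,0,0]],
    [[0,1,-15],[0,0,0]],
    [[0,1,-16],[0,0,0]],
    [[0,1,-17],[0,0,0]],
    [[0,1,-17],[0,0,0]],
  ],
)

```text
time_s: 19.9
tool_pos: [0.6803, 0.0735, 0.0883]
tool_rot: [-180.0, -0.0, 77.2]
force: [0.7, -0.9, -3.0]
grip_width: 0.0138
```

Request:
apply_moves(
  targets=[
    [[0,0,-1],[0,0,0]],
    [[0,0,-2],[0,0,0]],
    [[0,0,-3],[0,0,0]],
    [[0,0,-4],[0,0,0]],
    [[0,0,-5],[0,0,0]],
    [[0,0,-5],[0,0,0]],
  ],
)

```text
time_s: 20.5
tool_pos: [0.6802, 0.0734, 0.0831]
tool_rot: [-179.9, -0.0, 77.2]
force: [0.1, -0.5, -2.7]
grip_width: 0.0138
```

Request:
apply_moves(
  targets=[
    [[0,0,-0.5],[0,0,0]],
    [[0,0,-1],[0,0,0]],
    [[0,0,-1],[0,0,0]],
    [[0,0,-1],[0,0,0]],
  ],
)

```text
time_s: 20.9
tool_pos: [0.6804, 0.0735, 0.0825]
tool_rot: [-180.0, -0.0, 77.2]
force: [0.4, -0.4, -2.1]
grip_width: 0.0135
```

Request:
apply_moves(
  targets=[
    [[0,0,-0.4],[0,0,0]],
    [[0,0,-0.8],[0,0,0]],
    [[0,0,-0.8],[0,0,0]],
    [[0,0,-0.8],[0,0,0]],
  ],
)

```text
time_s: 21.3
tool_pos: [0.6804, 0.0735, 0.0824]
tool_rot: [-180.0, -0.0, 77.2]
force: [-3.6, -1.5, 5.8]
grip_width: 0.0136
```

Request:
apply_moves(
  targets=[
    [[0,0,0.4],[0,0,0]],
    [[0,0,0.4],[0,0,0]],
  ],
)

```text
time_s: 21.5
tool_pos: [0.6804, 0.0735, 0.0824]
tool_rot: [-180.0, -0.0, 77.2]
force: [-1.9, -0.5, 5.0]
grip_width: 0.0138
```

Request:
apply_moves(
  targets=[
    [[0,0,0],[0,0,0]],
    [[0,0,0],[0,0,0]],
    [[0,0,0],[0,0,0]],
    [[0,0,0],[0,0,0]],
    [[0,0,20],[0,0,0]],
    [[0,0,50],[0,0,0]],
    [[0,0,80],[0,0,0]],
    [[0,0,110],[0,0,0]],
  ],
  hand=40,
)

```text
time_s: 22.3
tool_pos: [0.6802, 0.0735, 0.1928]
tool_rot: [-180.0, -0.0, 77.2]
force: [0.1, 0.4, 0.5]
grip_width: 0.04
```

Request:
apply_moves(
  targets=[
    [[-12,-40,10],[0,0,0.05]],
    [[-24,-83,15],[0,0,0.1]],
    [[-36,-126,15],[0,0,0.15]],
    [[-48,-170,15],[0,0,0.2]],
    [[-60,-213,15],[0,0,0.25]],
    [[-72,-256,15],[0,0,0.3]],
    [[-84,-299,15],[0,0,0.35]],
    [[-96,-342,15],[0,0,0.4]],
  ],
)

```text
time_s: 23.1
tool_pos: [0.5836, -0.2703, 0.207]
tool_rot: [-180.0, 0.0, 100.3]
force: [0.3, -0.2, -0.2]
grip_width: 0.04
```

Request:
apply_moves(
  targets=[
    [[-8,-30,0],[0,0,0]],
    [[-12,-60,0],[0,0,0]],
    [[-12,-60,0],[0,0,0]],
    [[-12,-60,0],[0,0,0]],
  ],
)

```text
time_s: 23.5
tool_pos: [0.5721, -0.3289, 0.2066]
tool_rot: [-180.0, -0.1, 100.1]
force: [0.4, 1.5, 1.2]
grip_width: 0.0396
```

```bash
python3 - <<'E'
from h import *
p=wrist(); o=env.get_obs(); print(p["tp"],o["tool_rot"],o["qpos"])
for g in env.regions_of(p,"key_grip")[:2]:
  print(g["conf"],g["rect"],rr(*fit([p],"wing",[g["region"]],[.555,-.262,[1.2,1.8,2.4]],.1)))
s=[env.read_camera(n) for n in("scene","side")]
for q in s:
  for t,v,z in(("dish",[.68,.073,0],0),("lid",[.68,.073,1.35],.062)):
    for g in env.regions_of(q,t)[:1]: print(t,g["conf"],rr(*fit([q],t,[g["region"]],v,z)))
a=cv2.resize(s[0]["image"][185:265,255:345],(337,300),interpolation=3);b=cv2.resize(s[1]["image"][185:265,160:250],(337,300),interpolation=3)
c=p["image"][:300,:]
cv2.imwrite("pics/w8.png",cv2.resize(np.vstack([np.hstack([a,b]),cv2.resize(c,(674,395))]),(600,619-20))[:,:,::-1])
E
```

```text
[ 0.57209749 -0.32885189  0.20657523] [-1.79997742e+02 -8.50745697e-02  1.00210809e+02] [ 68.92178724  31.54368902 -59.65286443  81.29330403  27.01504997
  82.4307114   19.75963651]
0.74 [239.0, 83.0, 256.1, 149.1] ([552.0, -263.8, 110.9], np.float64(0.116))
0.42 [385.3, 36.7, 502.5, 96.0] ([555.0, -262.0, 68.8], np.float64(1.0))
dish 0.7 ([680.4, 74.3, 12.0], np.float64(0.667))
lid 0.7 ([682.4, 72.9, 89.1], np.float64(0.04))
dish 0.71 ([679.8, 73.9, 7.5], np.float64(0.729))
lid 0.74 ([679.9, 75.0, 87.1], np.float64(0.033))
```

View pics/w8.png

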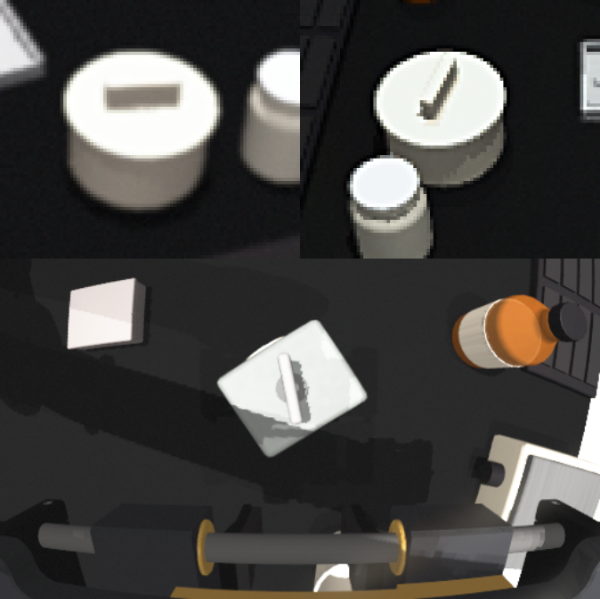

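Request:
apply_moves(
  targets=[
    [[-7,25,0],[0,0,0.1]],
    [[-15,50,0],[0,0,0.19]],
    [[-20,65,-20],[0,0,0.19]],
    [[-20,65,-50],[0,0,0.19]],
    [[-20,65,-75],[0,0,0.19]],
    [[-20,65,-75],[0,0,0.19]],
    [[-20,65,-75],[0,0,0.19]],
    [[-20,65,-75],[0,0,0.19]],
  ],
)

```text
time_s: 24.7
tool_pos: [0.5534, -0.2636, 0.1336]
tool_rot: [179.9, 0.1, 111.0]
force: [0.3, 0.1, -0.8]
grip_width: 0.0399
```

```bash
python3 - <<'E'
from h import *
p=wrist(); o=env.get_obs(); print(p["tp"],o["tool_rot"],o["qpos"])
P=[p]+[env.read_camera(n) for n in("scene","side")]
for q in P:
  for g in env.regions_of(q,"key_grip")[:1]: print(g["conf"],g["rect"],rr(*fit([q],"wing",[g["region"]],[.552,-.264,[1.7,1.9,2.1]],.1)))
cv2.imwrite("pics/w9.png",p["image"][:,:,::-1])
E
```

```text
[ 0.55341858 -0.26356817  0.13361773] [1.79926658e+02 8.19749966e-02 1.11040896e+02] [ 70.63937606  30.32536755 -62.64700143  93.54456462  27.94165189
  73.34596562  24.02501008]
0.71 [247.2, 168.7, 263.7, 245.3] ([550.8, -261.3, 110.5], np.float64(0.214))
0.53 [160.7, 202.8, 178.0, 215.1] ([556.1, -262.9, 128.1], np.float64(0.355))
0.48 [245.1, 140.7, 253.0, 152.5] ([550.7, -254.9, 108.3], np.float64(0.233))
```

Request:
apply_moves(
  targets=[
    [[-1,0,-20],[0,0,0]],
    [[-1,0,-40],[0,0,0]],
    [[-1,0,-50],[0,0,0]],
    [[-1,0,-50],[0,0,0]],
    [[-1,0,-50],[0,0,0]],
  ],
)

```text
time_s: 25.5
tool_pos: [0.5517, -0.2635, 0.0825]
tool_rot: [-180.0, -0.0, 111.0]
force: [-0.1, -0.5, -0.2]
grip_width: 0.0398
```

Request:
apply_moves(
  targets=[
    [[0,0,0],[0,0,0]],
    [[0,0,0],[0,0,0]],
    [[0,0,0],[0,0,0]],
    [[0,0,0],[0,0,0]],
    [[0,0,0],[0,0,0]],
    [[0,0,0],[0,0,0]],
    [[0,0,0],[0,0,0]],
  ],
  hand=2,
  squeeze=20,
)

```text
time_s: 26.2
tool_pos: [0.5517, -0.2634, 0.0821]
tool_rot: [180.0, 0.0, 111.0]
force: [1.6, 0.4, 0.1]
grip_width: 0.0091
```

```bash
python3 - <<'E'
from cell import env
o=env.get_obs(); print(o["tool_pos"],o["tool_rot"],o["force"],o["wrist_torque"],o["grip_width"])
E
```

```text
[ 0.55174115 -0.26343344  0.08213837] [1.79984255e+02 2.26846024e-03 1.11045214e+02] [1.62833417 0.43648494 0.13672639] [ 0.06112675 -0.43944035 -0.06120672] 0.009076234349425867
```

Request:
apply_moves(
  targets=[
    [[0,0,0],[0,0,-0.1]],
    [[0,0,0],[0,0,-0.2]],
    [[0,0,0],[0,0,-0.3]],
    [[0,0,0],[0,0,-0.4]],
    [[0,0,0],[0,0,-0.5]],
    [[0,0,0],[0,0,-0.6]],
    [[0,0,0],[0,0,-0.7]],
    [[0,0,0],[0,0,-0.8]],
  ],
)

```text
time_s: 27.0
tool_pos: [0.5512, -0.2634, 0.0821]
tool_rot: [-180.0, -0.0, 65.0]
force: [0.2, -0.1, 1.1]
grip_width: 0.0087
```

```bash
python3 - <<'E'
from cell import env
o=env.get_obs(); print(o["tool_pos"],o["tool_rot"],o["force"],o["wrist_torque"],o["grip_width"],o["qpos"])
E
```

```text
[ 0.55123806 -0.26340719  0.08211585] [-1.79953320e+02 -8.87157578e-03  6.49962274e+01] [ 0.21481751 -0.10377663  1.08204332] [-0.02778283 -0.1048471   0.08733681] 0.00871049033193144 [ 63.44835107  28.63576262 -51.34094663  96.72833375  24.07480057
  66.4539826  -19.34537197]
```

Smooth, with the friction torque near 0.09 N m. Continue.

Request:
apply_moves(
  targets=[
    [[0,0,0],[0,0,-0.1]],
    [[0,0,0],[0,0,-0.2]],
    [[0,0,0],[0,0,-0.3]],
    [[0,0,0],[0,0,-0.4]],
    [[0,0,0],[0,0,-0.5]],
    [[0,0,0],[0,0,-0.6]],
    [[0,0,0],[0,0,-0.7]],
    [[0,0,0],[0,0,-0.8]],
  ],
)

```text
time_s: 27.8
tool_pos: [0.5509, -0.263, 0.0821]
tool_rot: [-179.9, 0.0, 19.2]
force: [-1.5, -0.1, 2.0]
grip_width: 0.0087
```

Request:
apply_moves(
  targets=[
    [[0,0,0],[0,0,-0.1]],
    [[0,0,0],[0,0,-0.2]],
    [[0,0,0],[0,0,-0.3]],
    [[0,0,0],[0,0,-0.4]],
    [[0,0,0],[0,0,-0.5]],
    [[0,0,0],[0,0,-0.6]],
  ],
)

```text
time_s: 28.4
tool_pos: [0.5509, -0.2627, 0.0821]
tool_rot: [-179.9, 0.1, -15.2]
force: [-1.5, 0.9, 2.4]
grip_width: 0.0086
```

```bash
python3 - <<'E'
from cell import env
o=env.get_obs(); print(o["tool_pos"],o["tool_rot"],o["force"],o["wrist_torque"],o["grip_width"],o["qpos"])
E
```

```text
[ 0.5509032  -0.26266809  0.08212092] [-1.79938966e+02  6.20132424e-02 -1.51882676e+01] [-1.46467386  0.93784855  2.44546419] [0.36431865 0.22655699 0.0951247 ] 0.008618352914921962 [ 52.47539835  23.8057624  -36.28229784  97.15997952  15.32711866
  64.15357183 -93.42966542]
```

Request:
apply_moves(
  targets=[
    [[0,0,0],[0,0,-0.06]],
    [[0,0,0],[0,0,-0.12]],
    [[0,0,0],[0,0,-0.18]],
    [[0,0,0],[0,0,-0.24]],
  ],
)

```text
time_s: 28.8
tool_pos: [0.5509, -0.2625, 0.0821]
tool_rot: [-179.9, 0.1, -28.8]
force: [-0.1, 1.1, 3.4]
grip_width: 0.0086
```

```bash
python3 - <<'E'
from cell import env
o=env.get_obs(); print(o["tool_pos"],o["tool_rot"],o["force"],o["wrist_torque"],o["grip_width"],o["qpos"][6])
E
```

```text
[ 0.55093945 -0.2625396   0.08208763] [-1.79948752e+02  6.97697610e-02 -2.88416237e+01] [-0.13443184  1.143123    3.37135736] [0.42869895 0.27026767 0.09374089] 0.008645590711988272 -106.22810985908116
```

Request:
apply_moves(
  targets=[
    [[0,0,0],[0,0,-0.05]],
    [[0,0,0],[0,0,-0.1]],
    [[0,0,0],[0,0,-0.15]],
    [[0,0,0],[0,0,-0.2]],
  ],
)

```text
time_s: 29.2
tool_pos: [0.551, -0.2624, 0.0821]
tool_rot: [-180.0, 0.1, -40.3]
force: [-0.9, 1.5, 2.5]
grip_width: 0.0087
```

```bash
python3 - <<'E'
from cell import env
o=env.get_obs(); print(o["tool_pos"],o["tool_rot"],o["force"],o["wrist_torque"],o["grip_width"],o["qpos"][6])
E
```

```text
[ 0.55100305 -0.26240953  0.08208333] [-1.79958343e+02  7.30872315e-02 -4.02701571e+01] [-0.94420836  1.52242628  2.51339894] [0.42242726 0.23195505 0.10530153] 0.008716980233136341 -116.97719667546392
```

Request:
apply_moves(
  targets=[
    [[0,0,0],[0,0,-0.04]],
    [[0,0,0],[0,0,-0.08]],
    [[0,0,0],[0,0,-0.12]],
    [[0,0,0],[0,0,-0.12]],
  ],
)

```text
time_s: 29.6
tool_pos: [0.5511, -0.2624, 0.0821]
tool_rot: [-180.0, 0.1, -47.1]
force: [-1.7, 2.7, 3.6]
grip_width: 0.0091
```

```bash
python3 - <<'E'
from cell import env
o=env.get_obs(); print(o["tool_pos"],o["tool_rot"],o["force"],o["wrist_torque"],o["grip_width"],o["qpos"][6])
E
```

```text
[ 0.55108025 -0.26240406  0.08210181] [-1.79961396e+02  6.56109602e-02 -4.70524393e+01] [-1.71453894  2.68269117  3.61573505] [ 0.65089467  0.27789895 -0.07073757] 0.009141208089873806 -123.3598868376781
```

Request:
apply_moves(
  targets=[
    [[0,0,0],[0,0,-0.04]],
    [[0,0,0],[0,0,-0.08]],
    [[0,0,0],[0,0,-0.1]],
  ],
)

```text
time_s: 29.9
tool_pos: [0.5511, -0.2624, 0.0821]
tool_rot: [-180.0, 0.1, -52.7]
force: [-2.3, 2.3, 4.4]
grip_width: 0.0088
```

```bash
python3 - <<'E'
from cell import env
for i in range(2):
  o=env.get_obs(); print(o["tool_pos"],o["tool_rot"],o["force"],o["wrist_torque"],o["grip_width"],o["qpos"][6]); env.read_camera("side")
E
```

```text
[ 0.55111479 -0.26240657  0.08209445] [-1.79973452e+02  5.89537714e-02 -5.27410431e+01] [-2.30227929  2.31507297  4.44232557] [0.77858189 0.36536025 0.39551   ] 0.008788788180949508 -128.7360336050224
[ 0.55114213 -0.26238424  0.08209284] [-1.79971114e+02  5.76765584e-02 -5.27716499e+01] [-2.21372438  4.19361815  5.41152279] [0.89465603 0.46322098 0.44714735] 0.009039304067640868 -128.76675970262315
```

Request:
apply_moves(
  targets=[
    [[0,0,0],[0,0,-0.02]],
    [[0,0,0],[0,0,-0.04]],
    [[0,0,0],[0,0,-0.04]],
  ],
)

```text
time_s: 30.3
tool_pos: [0.5513, -0.2626, 0.0821]
tool_rot: [-180.0, 0.0, -55.1]
force: [-2.0, 5.0, 4.9]
grip_width: 0.0101
```

```bash
python3 - <<'E'
from cell import env
for i in range(2):
  o=env.get_obs(); print(o["tool_pos"],o["tool_rot"],o["force"],o["wrist_torque"],o["grip_width"],o["qpos"][6]); env.read_camera("side")
E
```

```text
[ 0.55126713 -0.2625954   0.08206536] [-1.79953597e+02  4.03305592e-02 -5.50986405e+01] [-1.97218905  4.97751206  4.88486114] [1.17489231 0.61279125 0.41466968] 0.010115131492211714 -130.9421286278053
[ 0.55125268 -0.26254612  0.0820503 ] [-1.79953397e+02  4.51056285e-02 -5.50763758e+01] [-3.03528244  4.76591462  5.48535077] [1.11954353 0.53518764 0.37269912] 0.009762637601750399 -130.92247193180341
```

Request:
apply_moves(
  targets=[
    [[0,0,0],[0,0,0]],
    [[0,0,0],[0,0,0]],
    [[0,0,0],[0,0,0]],
    [[0,0,0],[0,0,0]],
    [[0,0,20],[0,0,0]],
    [[0,0,60],[0,0,0]],
    [[0,0,100],[0,0,0]],
    [[0,0,130],[0,0,0]],
  ],
  hand=40,
)

```text
time_s: 31.2
tool_pos: [0.5519, -0.2641, 0.2146]
tool_rot: [-179.9, -0.2, -55.1]
force: [1.1, -0.6, 0.3]
grip_width: 0.04
```

Request:
apply_moves(
  targets=[
    [[-20,25,0],[0,0,0]],
    [[-40,55,0],[0,0,0]],
    [[-50,75,0],[0,0,0]],
    [[-50,75,0],[0,0,0]],
    [[-50,75,0],[0,0,0]],
  ],
)

```text
time_s: 31.7
tool_pos: [0.5014, -0.189, 0.2123]
tool_rot: [-180.0, -0.1, -55.1]
force: [-0.8, -0.4, -1.3]
grip_width: 0.0395
```

```bash
python3 - <<'E'
from h import *
p=wrist(); s=[env.read_camera(n) for n in("scene","side")]
for q in [p]+s:
  for g in env.regions_of(q,"key_grip")[:1]: print(g["conf"],g["rect"],rr(*fit([q],"wing",[g["region"]],[.552,-.263,[-1.1,-.9,-.7]],.1)))
for q in s:
  for g in env.regions_of(q,"lid")[:1]: print("lid",g["conf"],rr(*fit([q],"lid",[g["region"]],[.68,.073,1.35],.062)))
cv2.imwrite("pics/w10.png",cv2.resize(np.hstack([p["image"],cv2.resize(s[1]["image"][100:330,150:340],(317,384))]),(800,370))[:,:,::-1])
print(p["tp"],env.get_obs()["tool_rot"])
E
```

```text
0.97 [254.0, 61.1, 266.8, 124.9] ([551.8, -263.6, -51.6], np.float64(0.089))
0.58 [163.3, 198.4, 176.3, 216.3] ([555.0, -261.8, -40.5], np.float64(0.198))
0.62 [244.6, 136.3, 257.7, 149.5] ([552.6, -258.4, -58.6], np.float64(0.186))
lid 0.6 ([681.8, 73.5, 96.4], np.float64(0.031))
lid 0.71 ([680.1, 75.1, 89.4], np.float64(0.056))
[ 0.50139461 -0.18903876  0.2122794 ] [-1.79957300e+02  1.04282802e-02 -5.51469810e+01]
```

View pics/w10.png

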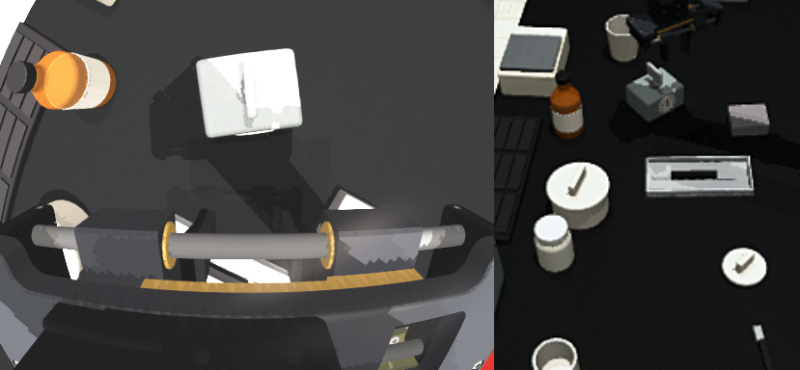

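```bash
python3 -c "
from cell import env
print(env.sign_off())"
```

```text
the job is handed in; nothing more can be done
None
```

The job is done and handed in at about 32 s of the 72 s allowed; `sign_off` gives no verdict.

- **Spatula:** I lifted the large spatula off the dish and laid it flat in the steel tray. The wrist and side pictures show it centred and lying along the tray.
- **Lid:** I set the 128 mm lid on the dish. It went in without touching the rim and met light contact (about 8 N) at its seated height, tool at 82.4 mm. After release both fixed cameras put it within about 2 mm of the dish, and it looks level. The dish did not visibly move.
- **Timer key:** I wound it clockwise about 163°, until the resisting torque rose from about 0.1 to 0.4 N m and the wing began to twist in the pads. I took that as the stop. I then released the key and backed the gripper well clear.

**Checks that were unclear or disagreed:**
- Just before the stop, one torque reading had the opposite sign (-0.07 N m).
- After release the three cameras put the wing at -52°, -41° and -59°. The close wrist view (-52°) agrees with where the torque rose.
- The network's fits for the dish were poor once the lid covered it, so "not pushed along" rests on the lid's position and the pictures.

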